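# Load the capped vials into their carriers

## Robot

A 7-joint arm with a two-finger parallel gripper is mounted at the origin on a cart in front of the work surface, level with it; the furniture and walls round the work are solid. World frame = base frame: x ahead of the robot, y to its left, z up, the work surface at z = 0. Lengths are in m, angles in rad, forces in N, time in s.
With the tool pointing down it reaches from about 0.4 to 0.85 m from the base axis. Payload 4.5 kg.
Tool frame: the origin (TCP) lies on the centre line of the jaws, within the pads' length; the fingertips stand 14 mm ahead of it and the grasp point (between the pads) lies 5 mm behind it (r.tcp_to_tips is the z of the fingertips in the tool frame, in m); z points along the fingers, y is the direction in which the jaws open and shut (so a half turn about z gives the same grasp; the last joint's range is limited). The gripper opens to 88 mm and grips with 3 to 60 N. Pads are 18 mm wide; open, the fingers measure 123 mm over their backs; the gripper's body (75 mm by 187 mm) begins 45 mm behind the grasp point.
Start: joints at [-1.226, 0.689, -0.195, 1.565, 0.157, 0.902, -0.215], TCP at [0.191, 0.595, 0.253] pointing down, gripper open.
Joint ranges: [-3.01, 3.01], [-0.46, 2.08], [-1.47, 1.51], [0.13, 2.56], [-1, 4.14], [0.04, 2.09], [-2.66, 2.66]. Speed limits (rad/s): [2.57, 2.57, 3.14, 3.14, 3.14, 3.14, 3.14].

## Interface

Orientations are given as a unit quaternion [x, y, z, w].
In Python, from plant import r, viewer gives the robot as it stands.
- The arm moves only by the shell command python3 -m inch 'ROWS' [FORCE]. ROWS is JSON, a list of rows, each a list of 3 entries, a list of its own where there are three numbers: the closure, from 0 (fully open) to 1 (shut), then the shift along the tool's x, y, z in cm, then the turn about the tool's z in degrees. In form: [[fingers, [x, y, z], yaw], ...]. A call has 1 to 20 rows; each row is the pose to reach, as a shift and turn from the pose commanded when the call began, along the tool's axes at that moment; what a row does not reach only later rows make up. A row lasts 1/10 s, in which the tool goes at most 50 mm and 8.59 degrees, less where a joint would pass 70% of its speed; a pose out of reach is approached as far as the arm can. A call with a gripper value outside its range is refused whole. The fingers move at their own pace and stop on an object; FORCE is the grip in N (left out, the last holds). Time passes only in rows, so rows that repeat a pose let the fingers close. It gives the time, the measured TCP pose, the force and the opening at its end, in the units of the state.
- r.get_state(): the state, without advancing time (a new reading comes with each control period).
- viewer.snapshot(name): name is "scene" or "top" or "wrist"; returns the picture (420x560x3 uint8, red, green, blue); there is no depth.
- viewer.camera_params(name): a dict with "intrinsics" (3x3 intrinsics, pixels), "world_to_cam" (4x4, takes a point from world to camera coordinates). Camera axes: x right, y up, looking along -z (the intrinsics and any distortion apply to the point x, -y, -z); pixel columns grow to the right and rows downward; lengths in m; the calibration is good to about 2 mm. A picture is of the moment at which its call begins: read the wrist's pose just before it. camera_params takes no time and is no camera call; for the wrist camera it gives the pose at the moment of the call.
- r.finish_job(): hands the job in, once; it reports no verdict.
Trained networks look in the newest picture that a camera, given by its name, has taken for a name from the list of things; names that differ only in an ending like _2 or _b are one class to them, and where a whole thing is asked for, a point or a joint stands for the part that bears it (a point fixed in the world has none). Each returns a list of dicts, best first, with "p" (0 to 1); they miss things now and then, are a little off and sometimes report something else, mostly with a low value. They report only what shows in the picture. A call takes as long as a camera call.
- viewer.outline_of(camera, name): "pixels" (420x560 bool, what is visible of it) and "bbox" ([left, top, width, height] in pixels, round what is visible of it).
The state is a dict: "clock": time; "q": joint angles; "qd": joint speeds; "joint_torque": joint torques, N m; "tool_pos": TCP position; "eef_rot": TCP orientation; "contact_force": force on the tool from outside, world axes, zero at the start; "moment": the same for the moment, N m; "opening": opening from 0.0 (shut) to 1.0 (fully open).
Only numpy, scipy, OpenCV 4.12 (cv2) and the standard library are available. Lean on these libraries where they do the work, as an engineer would, in place of code of your own. Each camera call takes 0.05 s, during which the arm holds its last target.

## Task

Pick the four screw-capped vials out of the clutter and load the carriers, one vial in each: the two wide vials go into the square carriers, the two slim vials into the round ones (either of the two will do). Set each vial down gently so that it stands upright on the floor of the recess, let go of it, and knock nothing over. Leave the two open, capless tubes standing where they are.

Things in the scene. Friction and masses are not known exactly. Their poses are not given: they have to be found in the camera images.
- wide_vial_a: loose wide screw-capped vial standing upright on the table, white cap, glass body 28 mm across up to 43 mm height, cap about 25 mm across, 54 mm high in all, 25 to 40 g. Origin: centre of its underside; z along its axis, up. Low bystanders near it (tape roll, trough, marker) are at most 25 mm high
- wide_vial_b: loose wide screw-capped vial standing upright on the table, white cap, glass body 28 mm across up to 43 mm height, cap about 25 mm across, 54 mm high in all, 25 to 40 g. Origin: centre of its underside; z along its axis, up. Low bystanders near it (tape roll, trough, marker) are at most 25 mm high
- slim_vial_a: loose slim screw-capped vial standing upright on the table, red cap, body 21 mm across up to about 37 mm height, cap 19 mm across, 50 mm high in all, 15 to 30 g. Origin: centre of its underside; z along its axis, up. Low bystanders near it are at most 25 mm high
- slim_vial_b: loose slim screw-capped vial standing upright on the table, blue cap, body 21 mm across up to about 37 mm height, cap 19 mm across, 48 mm high in all, 15 to 30 g. Origin: centre of its underside; z along its axis, up. Low bystanders near it are at most 25 mm high
- square_carrier_a: fixed square aluminium carrier for a wide vial, 60 x 60 mm, 12 mm high, edges along its x and y axes; in its top an open square recess 46 x 46 mm with a black rubber floor 5 mm above the table (recess 7 mm deep, walls 7 mm thick). Origin: centre of the underside, at table height; z up
- square_carrier_b: fixed square aluminium carrier for a wide vial, 60 x 60 mm, 12 mm high, edges along its x and y axes; in its top an open square recess 46 x 46 mm with a black rubber floor 5 mm above the table (recess 7 mm deep, walls 7 mm thick). Origin: centre of the underside, at table height; z up
- round_carrier_a: fixed round aluminium carrier for a slim vial, 52 mm across, 12 mm high; in its top an open round recess 37 mm across with a black rubber floor 5 mm above the table (recess 7 mm deep, wall 7.5 mm thick). Origin: centre of the underside, at table height; z up
- round_carrier_b: fixed round aluminium carrier for a slim vial, 52 mm across, 12 mm high; in its top an open round recess 37 mm across with a black rubber floor 5 mm above the table (recess 7 mm deep, wall 7.5 mm thick). Origin: centre of the underside, at table height; z up
- open_tube_a: loose empty milky tube without a cap, standing upright on the table, 17 mm across, 66 mm high: a bystander to leave standing. Origin: centre of its underside; z along its axis, up
- open_tube_b: loose empty milky tube without a cap, standing upright on the table, 19 mm across, 63 mm high: a bystander to leave standing. Origin: centre of its underside; z along its axis, up

How it is judged:
At the end, for the whole second after the job is handed in: One wide vial in each square carrier, one slim vial in each round one, upright (0.12 rad) on the recess floor, within 14 mm (square) or 10 mm (round) of the carrier's centre, released, at rest; both open tubes upright within 20 mm of their start ((((horizontal distance between wide_vial_a and square_carrier_a below 0.014 m and z of wide_vial_a in the frame of square_carrier_a between 0.002 and 0.008 m) and (horizontal distance between wide_vial_b and square_carrier_b below 0.014 m and z of wide_vial_b in the frame of square_carrier_b between 0.002 and 0.008 m)) or ((horizontal distance between wide_vial_a and square_carrier_b below 0.014 m and z of wide_vial_a in the frame of square_carrier_b between 0.002 and 0.008 m) and (horizontal distance between wide_vial_b and square_carrier_a below 0.014 m and z of wide_vial_b in the frame of square_carrier_a between 0.002 and 0.008 m))) and (((horizontal distance between slim_vial_a and round_carrier_a below 0.01 m and z of slim_vial_a in the frame of round_carrier_a between 0.002 and 0.008 m) and (horizontal distance between slim_vial_b and round_carrier_b below 0.01 m and z of slim_vial_b in the frame of round_carrier_b between 0.002 and 0.008 m)) or ((horizontal distance between slim_vial_a and round_carrier_b below 0.01 m and z of slim_vial_a in the frame of round_carrier_b between 0.002 and 0.008 m) and (horizontal distance between slim_vial_b and round_carrier_a below 0.01 m and z of slim_vial_b in the frame of round_carrier_a between 0.002 and 0.008 m))) and angle between each of wide_vial_a, wide_vial_b, slim_vial_a, slim_vial_b, open_tube_a, open_tube_b's own z axis and vertical below 0.12 rad and linear speed of each of wide_vial_a, wide_vial_b, slim_vial_a, slim_vial_b, open_tube_a, open_tube_b below 0.02 m/s and contact force between each of wide_vial_a, wide_vial_b, slim_vial_a, slim_vial_b and the fingers below 0.05 N and distance of each of open_tube_a, open_tube_b from where it was at the start of the episode below 0.02 m); the robot touches nothing.
It fails at once if a vial or an open tube is knocked over (tilted more than 0.8 rad) (angle between any of wide_vial_a, wide_vial_b, slim_vial_a, slim_vial_b, open_tube_a, open_tube_b's own z axis and vertical above 0.8 rad).
It fails at once if a vial is let fall from a height (faster than 0.7 m/s while not held) ((linear speed of wide_vial_a above 0.7 m/s and contact force between wide_vial_a and the fingers below 0.05 N) or (linear speed of wide_vial_b above 0.7 m/s and contact force between wide_vial_b and the fingers below 0.05 N) or (linear speed of slim_vial_a above 0.7 m/s and contact force between slim_vial_a and the fingers below 0.05 N) or (linear speed of slim_vial_b above 0.7 m/s and contact force between slim_vial_b and the fingers below 0.05 N)).
It also fails if it takes over 80 s, if anything falls off the work surface, if the arm or the gripper's body presses on something with over 40 N, if the wrist force passes 120 N, or if a joint passes its speed limit or range.

## Working session

There is one attempt and no reset: what is moved stays moved. The work goes in short steps, Python scripts to look and compute and a shell command to move; the robot and the scene stay as the last step left them, time stands still between calls to the robot, and variables do not carry over. Pictures are saved under pics/ and viewed, and the job is handed in when it is done.

```bash
ls; mkdir -p pics
python3 - <<'E'
from plant import r, viewer
import cv2
for n in ("scene","top","wrist"):
    im=viewer.snapshot(n); cv2.imwrite(f"pics/{n}0.png",im[:,:,::-1])
    p=viewer.camera_params(n); print(n,p)
print(r.get_state(), r.tcp_to_tips)
E
```

```text
pics
scene {'intrinsics': array([[528.32850517,   0.        , 290.61971271],
       [  0.        , 528.32850517, 201.89988921],
       [  0.        ,   0.        ,   1.        ]]), 'world_to_cam': array([[ 0.82222741, -0.56861649,  0.02484696, -0.45566545],
       [ 0.30929223,  0.4830357 ,  0.81915495, -0.20110609],
       [-0.47778699, -0.66584668,  0.57303385, -0.8189812 ],
       [ 0.        ,  0.        ,  0.        ,  1.        ]])}
top {'intrinsics': array([[385.83054018,   0.        , 276.67055135],
       [  0.        , 385.83054018, 211.61221947],
       [  0.        ,   0.        ,   1.        ]]), 'world_to_cam': array([[-0.02068165, -0.99971788, -0.01168071,  0.01263931],
       [ 0.98033152, -0.0225714 ,  0.19606286, -0.55612777],
       [-0.1962712 , -0.00739607,  0.98052176, -0.78782265],
       [ 0.        ,  0.        ,  0.        ,  1.        ]])}
wrist {'intrinsics': array([[310.18968399,   0.        , 280.35741142],
       [  0.        , 310.18968399, 204.41211853],
       [  0.        ,   0.        ,   1.        ]]), 'world_to_cam': array([[ 0.30482335,  0.95240
[... 213 characters left out ...]
])}
{'clock': 0.15, 'q': array([-1.2261658 ,  0.68976236, -0.19451498,  1.56609087,  0.15730601,
        0.90251328, -0.21512731]), 'qd': array([ 0.00131769, -0.00217351,  0.0016599 , -0.00154647, -0.00075081,
       -0.00077173, -0.00046886]), 'joint_torque': array([-1.91705280e-03, -5.27857053e+01, -1.26870431e+00, -1.53585756e+01,
       -5.25137340e-02,  3.89641064e-03,  1.10950211e-04]), 'tool_pos': array([0.19105695, 0.59459963, 0.25211583]), 'eef_rot': array([ 1.54775300e-01,  9.87949456e-01, -6.90720179e-04, -4.78948924e-05]), 'contact_force': array([-0.37621445, -0.49134509, -0.32787361]), 'moment': array([-0.00092237, -0.00848647, -0.04470306]), 'opening': 1.0055237792030014} 0.014
```

View pics/top0.png

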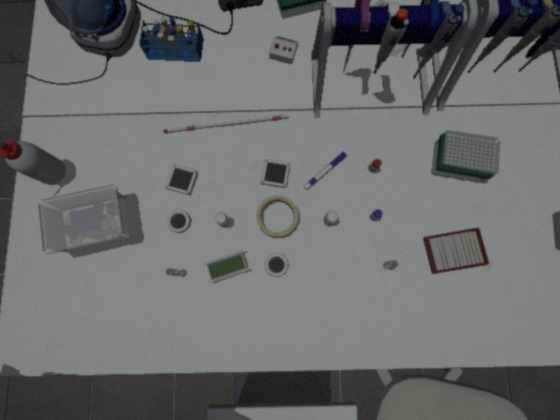

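View pics/scene0.png

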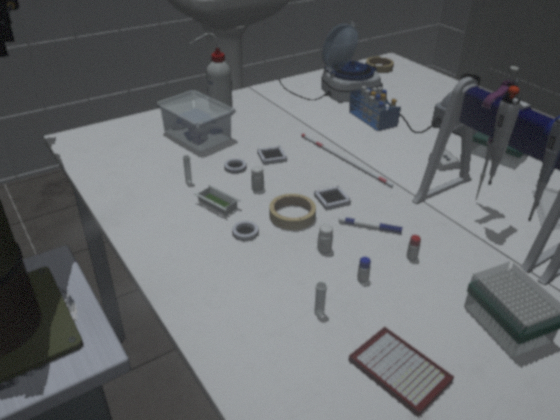

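View pics/wrist0.png

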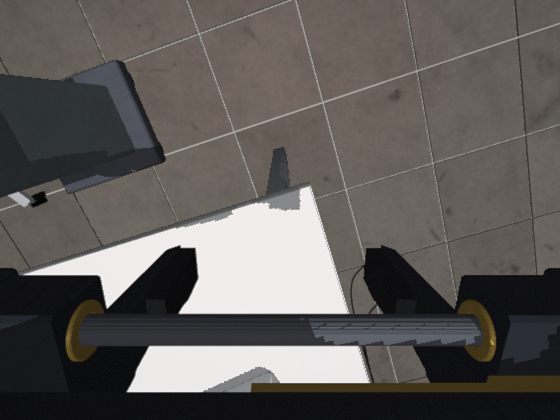

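The top view shows wide vials at (221,219) and (332,218), the red vial at (376,165), and the blue one at (377,214). The square carriers are at (181,180) and (275,173), the round ones at (179,221) and (277,265), and the tubes at (176,272) and (390,265). Next I'll localise them with the networks.

```bash
cat > h.py <<'E'
import numpy as np, cv2
from scipy.optimize import least_squares
from plant import r, viewer
def proj(P,X):
    c=X@P['world_to_cam'][:3,:3].T+P['world_to_cam'][:3,3]
    v=np.stack([c[:,0],-c[:,1],-c[:,2]],1)@P['intrinsics'].T
    return v[:,:2]/v[:,2:]
t=np.linspace(0,2*np.pi,48,endpoint=False)
def cyl(rings):
    return np.concatenate([np.stack([R*np.cos(t),R*np.sin(t),z+0*t],1) for R,z in rings])
M={'wide_vial':cyl([(.014,0),(.014,.043),(.0125,.054)]),'slim_vial_a':cyl([(.0105,0),(.0105,.037),(.0095,.050)]),
'slim_vial_b':cyl([(.0105,0),(.0105,.037),(.0095,.048)]),
'round_carrier':cyl([(.026,0),(.026,.012)]),'open_tube_a':cyl([(.0085,0),(.0085,.066)]),'open_tube_b':cyl([(.0095,0),(.0095,.063)])}
def sq(a):
    c,s=np.cos(a),np.sin(a)
    p=np.array([[x,y,z] for x in(-.03,.03) for y in(-.03,.03) for z in(0,.012)])
    return np.stack([c*p[:,0]-s*p[:,1],s*p[:,0]+c*p[:,1],p[:,2]],1)
def bb(pts): 
    a=pts.min(0);b=pts.max(0); return np.r_[a,b]
def fit(cams,boxes,model,x0):
    S=model=='square_carrier'
    def f(v):
        m=sq(v[2]) if S else M[model]
        X=m+np.r_[v[:2],0]
        return np.concatenate([bb(proj(P,X))-B for P,B in zip(cams,boxes)])
    s=least_squares(f,np.r_[x0,0.15] if S else x0,loss='soft_l1')
    return s.x,f(s.x)
def mbox(d):
    l,t_,w,h=d['bbox']; return np.array([l-.5,t_-.5,l+w-.5,t_+h-.5],float)
def back(P,uv,z):
    v=np.linalg.inv(P['intrinsics'])@np.r_[uv,1]; v=np.array([v[0],-v[1],-v[2]])
    Rw=P['world_to_cam'][:3,:3]; o=-Rw.T@P['world_to_cam'][:3,3]; d=Rw.T@v
    return (o+d*(z-o[2])/d[2])[:2]
E
python3 - <<'E'
from h import *
np.set_printoptions(precision=4,suppress=True)
cams={n:viewer.camera_params(n) for n in('scene','top')}
for model,nm,k in (('wide_vial','wide_vial_a',2),('slim_vial_a','slim_vial_a',2),('slim_vial_b','slim_vial_b',2),('round_carrier','round_carrier_a',2),('square_carrier','square_carrier_a',2),('open_tube_a','open_tube_a',2)):
    for n in('top','scene'):
        for d in viewer.outline_of(n,nm)[:4]:
            B=mbox(d); x0=back(cams[n],[(B[0]+B[2])/2,(B[1]+B[3])/2],.015)
            x,res=fit([cams[n]],[B],model,x0)
            print(nm,n,round(d['p'],2),d['bbox'],x,res)
E
```

```text
wide_vial_a top 0.75 [322.8, 211.3, 13.9, 13.4] [ 0.5458 -0.1174] [-0.4254 -1.1969  0.3953  1.3392]
wide_vial_a top 0.54 [213.4, 209.2, 18.3, 16.7] [0.5525 0.1247] [ 1.3413  0.3894 -1.622  -0.4025]
wide_vial_a scene 0.75 [314.9, 226.1, 18.8, 28.2] [ 0.5441 -0.1222] [ 1.229  -1.8222 -1.1509  1.6035]
wide_vial_a scene 0.61 [251.7, 166.9, 13.9, 23.5] [0.5538 0.1249] [ 0.427  -2.2506 -0.4368  1.727 ]
slim_vial_a top 0.68 [373.5, 205.3, 9.1, 14.9] [ 0.5558 -0.2257] [-3.1185  0.8992  2.0562 -0.9981]
slim_vial_a top 0.56 [366.0, 156.1, 16.1, 17.4] [ 0.6689 -0.226 ] [ 1.2644  1.1024 -1.1042 -1.1961]
slim_vial_a scene 0.58 [404.2, 232.4, 16.0, 28.8] [ 0.6702 -0.2247] [ 0.3992  0.5031 -0.3862 -0.4523]
slim_vial_a scene 0.53 [359.3, 253.9, 12.8, 28.1] [ 0.5594 -0.2213] [-0.8625 -0.5267  0.8191  0.4636]
slim_vial_b top 0.68 [373.5, 205.3, 9.1, 14.9] [ 0.5561 -0.2262] [-2.9304  0.9857  2.0163 -1.0988]
slim_vial_b top 0.56 [366.0, 156.1, 16.1, 17.4] [ 0.6693 -0.2263] [ 1.3866  1.2369 -1.2    -1.3519]
slim_vial_b scene 0.58 [404.2, 232.4, 16.0, 28.8] [ 0.6712 -0.224 ] [ 0.4969  0.9822 -0.4807 -0.85
[... 769 characters left out ...]
256.1, 146.4, 34.1, 17.6] [ 0.656   0.2246 -0.135 ] [ 0.4912 -1.7251 -0.4812  1.4164]
square_carrier_a scene 0.93 [313.1, 184.3, 39.3, 22.3] [ 0.6698  0.0101 -0.1883] [ 0.7358 -1.3645 -0.7066  1.2188]
open_tube_a top 0.64 [383.7, 256.7, 18.8, 13.4] [ 0.4411 -0.2489] [ 1.302   1.5504 -1.0781 -1.9851]
open_tube_a top 0.4 [163.7, 267.0, 16.9, 8.6] [0.4338 0.232 ] [ 0.3388 -0.3098 -0.3693  0.3374]
open_tube_a scene 0.84 [315.5, 282.1, 12.5, 36.0] [ 0.4416 -0.2472] [-0.2567 -0.5527  0.2461  0.508 ]
open_tube_a scene 0.67 [406.0, 232.1, 16.3, 26.4] [ 0.6692 -0.2281] [ 0.6098 -4.6202 -0.5738  2.768 ]
open_tube_a scene 0.52 [182.1, 154.5, 12.5, 29.0] [0.4381 0.2314] [ 1.0015 -0.3297 -1.0771  0.3311]
```

```bash
python3 -m inch '[[0,[-4,-2.8,0],-6],[0,[-8,-5.6,0],-12],[0,[-12,-8.4,0],-17.8],[0,[-16,-11.2,0],-17.8],[0,[-20,-14,0],-17.8],[0,[-24,-16.8,0],-17.8],[0,[-28,-19.6,0],-17.8],[0,[-32,-22.4,0],-17.8],[0,[-36,-25.2,0],-17.8],[0,[-40,-28,0],-17.8],[0,[-44,-31,0],-17.8],[0,[-48.7,-34.2,0],-17.8],[0,[-48.7,-34.2,0],-17.8],[0,[-48.7,-34.2,0],-17.8],[0,[-48.7,-34.2,0],-17.8]]' 10
python3 - <<'E'
from h import *
np.set_printoptions(precision=4,suppress=True)
s=r.get_state();print(s['clock'],s['tool_pos'],s['eef_rot'])
P=viewer.camera_params('wrist');R=P['world_to_cam'];print(-R[:3,:3].T@R[:3,3])
cv2.imwrite('pics/w1.png',viewer.snapshot('wrist')[:,:,::-1])
E
```

```text
clock: 2.25
tool_pos: [0.5493, 0.1223, 0.2527]
eef_rot: [-0.001, 1.0, 0.001, -0.0]
contact_force: [0.7, -0.1, 0.1]
opening: 1.001
2.25 [0.5493 0.1223 0.2527] [-0.0009  1.      0.0007 -0.0004]
[0.47   0.1224 0.3846]
```

View pics/w1.png

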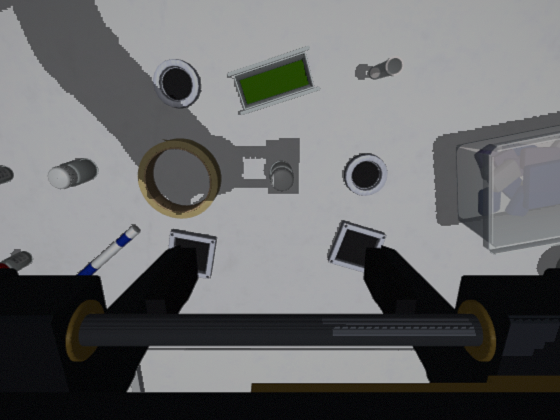

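The wrist view shows wide vial B at (281,178), round carriers at (178,82) and (366,174), square carriers at (193,252) and (358,246), and a tube at (383,69). I'll measure from it.

```bash
cat > m.py <<'E'
from h import *
import sys
np.set_printoptions(precision=4,suppress=True)
P=viewer.camera_params('wrist'); print(r.get_state()['tool_pos'])
im=viewer.snapshot('wrist')
if len(sys.argv)>2: cv2.imwrite('pics/'+sys.argv[2]+'.png',im[:,:,::-1])
for nm in sys.argv[1].split(','):
    model={'w':'wide_vial','sa':'slim_vial_a','sb':'slim_vial_b','r':'round_carrier','s':'square_carrier','o':'open_tube_a'}[nm]
    full=model if model in('slim_vial_a','slim_vial_b','open_tube_a') else model+'_a'
    for d in viewer.outline_of('wrist',full)[:5]:
        B=mbox(d); x,res=fit([P],[B],model,back(P,[(B[0]+B[2])/2,(B[1]+B[3])/2],.015))
        ys,xs=np.nonzero(d['pixels'])
        print(full,round(d['p'],2),d['bbox'],x,res)
E
python3 m.py w,r,s,o
python3 - <<'E'
from h import *
# dark recess floor centroids
P=viewer.camera_params('wrist');g=cv2.cvtColor(viewer.snapshot('wrist'),cv2.COLOR_RGB2GRAY)
m=(g<45).astype(np.uint8);m[270:]=0
n,l,st,c=cv2.connectedComponentsWithStats(m)
for i in range(1,n):
    if 200<st[i][4]<3000: print(st[i],c[i],back(P,c[i],.005))
E
```

```text
[0.5491 0.1228 0.2529]
wide_vial_a 0.7 [271.5, 162.5, 24.8, 25.8] [0.5459 0.1272] [-0.0546 -4.1186  0.0548  1.9689]
wide_vial_a 0.7 [48.9, 157.7, 49.0, 32.5] [ 0.5464 -0.1173] [-1.2402  0.3411  2.0816 -0.2625]
wide_vial_a 0.64 [329.1, 223.6, 56.9, 47.0] [0.6411 0.234 ] [22.6678  6.1696 -1.8035 -3.1125]
wide_vial_a 0.38 [368.8, 56.8, 35.0, 25.0] [0.4353 0.233 ] [-4.7003 -1.2055  1.516   6.027 ]
round_carrier_a 0.97 [154.2, 58.4, 45.8, 49.9] [0.4468 0.0059] [-1.5745  0.106   1.8305 -0.0758]
round_carrier_a 0.69 [48.9, 156.6, 51.1, 33.2] [ 0.5518 -0.1318] [ 1.0612 -3.9594 -1.1551  6.0471]
round_carrier_a 0.56 [343.4, 153.7, 44.1, 41.7] [0.5509 0.2285] [-0.1655 -0.6724  0.1603  0.7433]
round_carrier_a 0.2 [171.0, 230.5, 47.3, 46.2] [0.6577 0.008 ] [ 2.6133  1.9592 -3.5798 -5.2242]
square_carrier_a 0.98 [168.8, 232.7, 49.7, 44.6] [ 0.6624  0.0077 -0.0124] [-0.1059 -0.1087  0.1139  0.1225]
square_carrier_a 0.77 [326.9, 224.2, 58.9, 43.1] [0.6525 0.2257 0.3258] [ 1.2111 -3.2432 -1.2126  9.002 ]
open_tube_a 0.56 [364.4, 57.3, 40.3, 23.4] [0.434  0.2306] [ 2.4709 -0.5979 -1.176   0.7831]
open_tube_a 0.44 [168.5, 228.9, 48.3, 48.1] [0.6485 0.005 ] [  1.5943   9.2166 -17.6345  -2.3323]
[163  68  29  32 713] [177.55539972  83.09677419] [0.4466544  0.00475527]
[189 140  32  54 221] [209.78733032 159.85520362] [0.53455108 0.03572682]
[146 151  55  60 522] [161.34291188 187.03639847] [ 0.56917295 -0.02768873]
[353 161  27  26 538] [365.86245353 173.78624535] [0.55140861 0.22900523]
[ 337  229   77   41 1726] [369.84298957 253.00347625] [0.66046197 0.24388699]
[ 148  238   62   32 1328] [183.6189759 256.2439759] [ 0.6660079  -0.00848901]
```

Run:
```python
import cv2
im=cv2.imread('pics/w1.png')[125:275,250:400]
cv2.imwrite('pics/w1z.png',cv2.resize(cv2.convertScaleAbs(im,alpha=1.4,beta=20),(600,600),interpolation=cv2.INTER_NEAREST))
```

```text
(no output)
```

View pics/w1z.png

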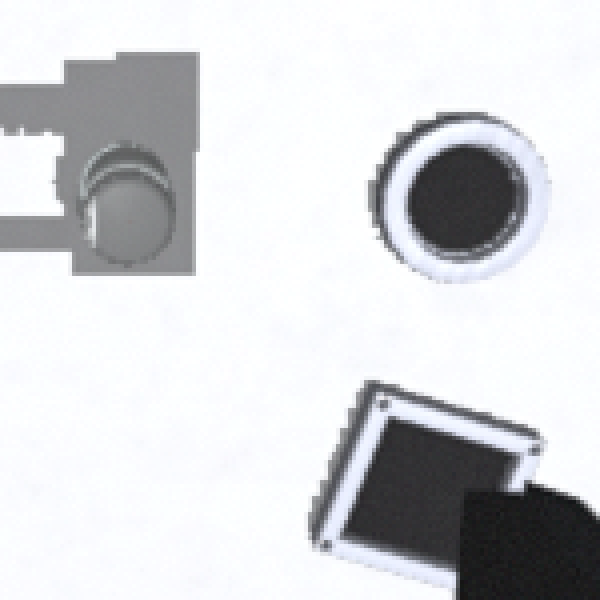

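Run:
```python
from h import *
np.set_printoptions(precision=4,suppress=True)
P=viewer.camera_params('wrist')
print('vial',back(P,[282.0,179.3],.054), fit([P],[np.array([269.8,160.3,294.2,191])],'wide_vial',[.55,.12]))
print('roundA ',back(P,[366.5,175.2],.012),'sqB',back(P,[357.7,249],.012))
im=cv2.imread('pics/w1.png')[40:290,130:260]
cv2.imwrite('pics/w1y.png',cv2.resize(cv2.convertScaleAbs(im,alpha=1.4,beta=20),(390,750),interpolation=cv2.INTER_NEAREST)[:600])
```

```text
vial [0.5475 0.1239] (array([0.5489, 0.124 ]), array([-0.2324, -0.7247,  0.2324,  0.6475]))
roundA  [0.5519 0.2276] sqB [0.6513 0.2246]
```

View pics/w1y.png

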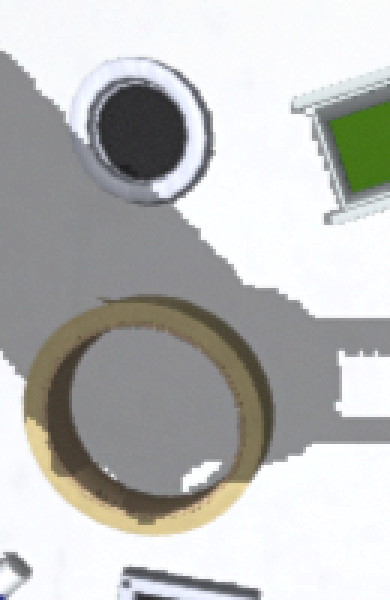

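```bash
python3 -m inch '[[0.3,[0.05,0.15,4],0],[0.3,[0.05,0.15,8],0],[0.3,[0.05,0.15,12],0],[0.3,[0.05,0.15,16],0],[0.3,[0.05,0.15,19],0],[0.3,[0.05,0.15,20.5],0],[0.3,[0.05,0.15,21.1],0],[0.3,[0.05,0.15,21.1],0],[0.3,[0.05,0.15,21.1],0],[1,[0.05,0.15,21.1],0],[1,[0.05,0.15,21.1],0],[1,[0.05,0.15,21.1],0],[1,[0.05,0.15,21.1],0],[1,[0.05,0.15,21.1],0],[1,[0.05,0.15,21.1],0],[1,[0.05,0.15,21.1],0],[1,[0.05,0.15,21.1],0],[1,[0.05,0.15,21.1],0]]' 15; python3 m.py w w2
```

```text
clock: 4.4
tool_pos: [0.5498, 0.1221, 0.0418]
eef_rot: [0.0, 1.0, 0.0, 0.0]
contact_force: [-1.0, 0.3, 2.3]
opening: 0.303
[0.5498 0.1221 0.0418]
wide_vial_a 0.88 [254.0, 225.8, 55.3, 82.6] [0.5466 0.1231] [ -1.7625 -10.3302   1.7654   2.086 ]
```

View pics/w2.png

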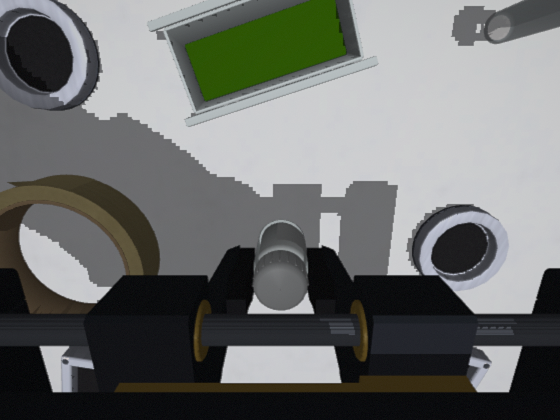

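```bash
python3 -m inch '[[1,[0,0,-1],0],[1,[0,0,-3],0],[1,[0,0,-5],0],[1,[0,0,-6],0],[1,[-1.5,1.5,-6],0],[1,[-4,4,-6],0],[1,[-6.5,6.5,-6],0],[1,[-9,9,-6],0],[1,[-10.3,10.25,-6],0],[1,[-10.3,10.25,-6],0],[1,[-10.3,10.25,-6],0],[1,[-10.3,10.25,-5],0],[1,[-10.3,10.25,-3.5],0],[1,[-10.3,10.25,-2.5],0],[1,[-10.3,10.25,-2],0],[1,[-10.3,10.25,-2],0],[1,[-10.3,10.25,-2],0]]'; python3 m.py w,s w3
python3 - <<'E'
from h import *
cv2.imwrite('pics/s3.png',viewer.snapshot('scene')[80:300,130:430,::-1].repeat(2,0).repeat(2,1))
E
```

```text
clock: 6.2
tool_pos: [0.6528, 0.2246, 0.0617]
eef_rot: [0.0, 1.0, 0.0, 0.0]
contact_force: [0.8, 0.2, -0.4]
opening: 0.302
[0.6528 0.2246 0.0617]
wide_vial_a 0.68 [253.3, 220.9, 57.2, 86.4] [0.6616 0.2258] [ 3.0771  1.4672 -3.088  -1.2063]
square_carrier_a 0.76 [230.2, 174.5, 110.9, 77.2] [0.6469 0.2293 0.1377] [ 1.5715 -3.0362 -2.2546 23.9814]
```

View pics/w3.png

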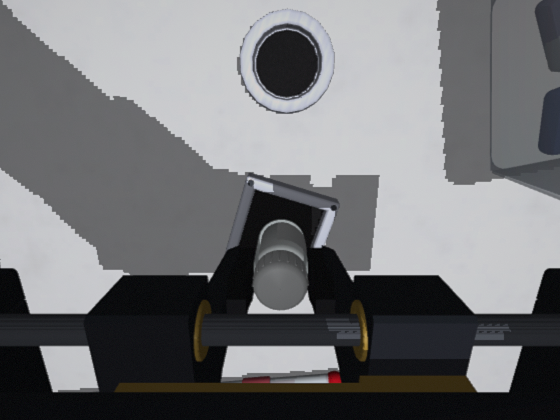

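View pics/s3.png

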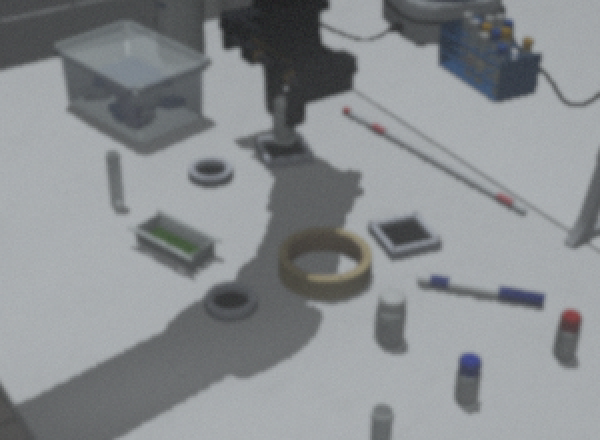

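Run:
```python
from h import *
P=viewer.camera_params('wrist')
a=back(P,[252,178],.012);b=back(P,[336,207],.012)
print(a,b,np.linalg.norm(b-a)); d=(b-a); n=np.array([-d[1],d[0]]); n=n if n[0]>0 else -n; print('ctr',(a+b)/2+n/2)
print('round',back(P,[287,61],.012),back(P,[287,61],.005))
print('vial at TCP?', proj(P,np.array([[.6505,.2246,.075],[.6528,.2246,.075]])))
```

```text
[0.61540411 0.20829934] [0.63369365 0.25971468] 0.05457146694826345
ctr [0.65025655 0.22486224]
round [0.55120018 0.22882044] [0.55033844 0.2289625 ]
vial at TCP? [[278.79791395 287.92222714]
 [278.80151892 292.434717  ]]
```

```bash
python3 -m inch '[[1,[0,0,0.7],0],[1,[0,0,1.2],0],[1,[0,0,1.45],0],[1,[0,0,1.5],0],[1,[0,0,1.5],0],[1,[0,0,1.5],0],[0.5,[0,0,1.5],0],[0.4,[0,0,1.5],0],[0.4,[0,0,1.5],0],[0.4,[0,0,1.5],0],[0.4,[0,0,1.5],0],[0.4,[0,0,0],0],[0.4,[0,0,-3],0],[0.4,[0,0,-7],0],[0.4,[0,0,-11],0],[0.4,[0,0,-15],0],[0.4,[0,0,-18],0],[0.4,[0,0,-18],0],[0.4,[0,0,-18],0]]'; python3 m.py w,r w4
```

```text
clock: 8.3
tool_pos: [0.6529, 0.2246, 0.2432]
eef_rot: [0.0, 1.0, 0.0, 0.001]
contact_force: [-0.8, -0.5, -0.4]
opening: 0.603
[0.6529 0.2246 0.2432]
wide_vial_a 0.76 [269.9, 161.4, 24.9, 30.7] [0.6509 0.227 ] [-0.3338 -1.3049  0.334   1.0822]
round_carrier_a 0.87 [262.0, 58.7, 45.9, 47.7] [0.551  0.2298] [-0.8695 -1.3028  0.8703  2.0868]
round_carrier_a 0.39 [55.9, 0.0, 21.6, 6.0] [0.497  0.0152] [-3.2418 -1.4767 32.3308 50.7407]
```

View pics/w4.png

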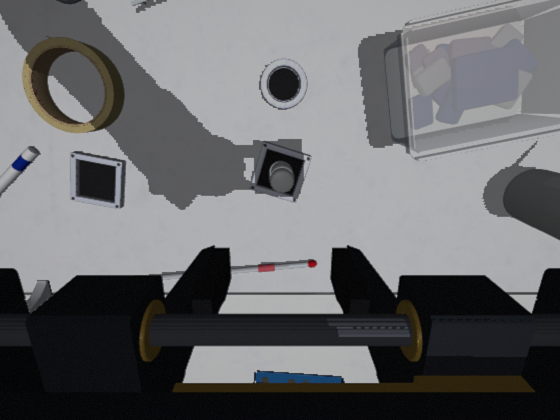

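```bash
python3 - <<'E'
from h import *
P=viewer.camera_params('wrist')
print('sqA',back(P,[98.2,180.5],.012),'round',back(P,[284,83.5],.012))
E
python3 -m inch '[[0.3,[1,-4,0],0],[0.3,[2,-8,0],0],[0.3,[4,-12,0],0],[0.3,[5,-16.5,0],0],[0.3,[6,-21,0],0],[0.3,[8,-25.5,0],0],[0.3,[9,-29.5,0],0],[0.3,[10,-32.5,0],0],[0.3,[10.7,-34.5,0],0],[0.3,[10.7,-34.5,0],0],[0.3,[10.7,-34.5,0],0]]'; python3 m.py w,sa,s,r,o w5
```

```text
sqA [0.65753487 0.00758744] round [0.54950585 0.22826055]
clock: 9.55
tool_pos: [0.5455, -0.1199, 0.241]
eef_rot: [0.0, 1.0, 0.001, -0.001]
contact_force: [0.8, 0.5, 0.1]
opening: 0.698
[ 0.5455 -0.1199  0.241 ]
wide_vial_a 0.84 [534.6, 242.9, 25.0, 24.4] [0.6375 0.1903] [-29.4236  -9.8013   1.7574   5.064 ]
wide_vial_a 0.68 [269.9, 163.2, 22.9, 32.9] [ 0.5458 -0.1185] [-1.3799 -0.2723  1.3811  0.2704]
slim_vial_a 0.66 [181.5, 170.6, 22.7, 25.9] [ 0.5508 -0.218 ] [-1.6312 -0.7068  4.5763  0.6642]
slim_vial_a 0.29 [137.6, 65.7, 39.7, 23.0] [ 0.4384 -0.2467] [ 0.9106 -0.8278 -1.2573  1.1115]
square_carrier_a 0.9 [358.0, 234.7, 46.0, 38.8] [0.6554 0.0109 0.0738] [-2.2274 -1.8252  1.5904  7.765 ]
square_carrier_a 0.68 [509.5, 226.6, 49.3, 47.6] [0.648  0.2091 0.217 ] [-4.2281 -1.5853  2.0515  4.5648]
round_carrier_a 0.58 [367.9, 59.5, 49.3, 54.9] [0.4467 0.0042] [-0.8192  1.679   0.7686 -2.2445]
round_carrier_a 0.56 [542.6, 161.3, 17.4, 34.9] [0.5534 0.1919] [-31.1009  -1.9224   3.4191   7.2664]
open_tube_a 0.79 [137.2, 65.8, 38.7, 21.4] [ 0.4393 -0.243 ] [-1.0051 -0.8379  1.7485  1.6014]
```

View pics/w5.png

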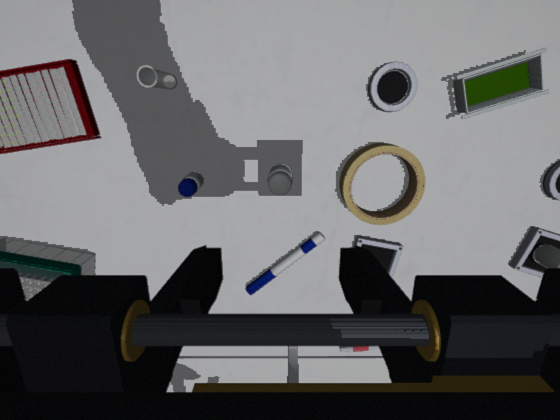

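```bash
python3 - <<'E'
from h import *
P=viewer.camera_params('wrist')
print(back(P,[279.8,181.5],.054))
E
python3 -m inch '[[0.3,[0,0.05,4],0],[0.3,[0,0.05,8],0],[0.3,[0,0.05,12],0],[0.3,[0,0.05,15],0],[0.3,[0,0.05,18],0],[0.3,[0,0.05,19.5],0],[0.3,[0,0.05,20],0],[0.3,[0,0.05,20],0],[0.3,[0,0.05,20],0],[1,[0,0.05,20],0],[1,[0,0.05,20],0],[1,[0,0.05,20],0],[1,[0,0.05,20],0],[1,[0,0.05,20],0],[1,[0,0.05,20],0],[1,[0,0.05,20],0],[1,[0,0.05,20],0],[1,[0,0.05,20],0]]' 15; python3 m.py w w6
```

```text
[ 0.54347348 -0.11901161]
clock: 11.65
tool_pos: [0.5458, -0.12, 0.0418]
eef_rot: [0.0, 1.0, -0.0, 0.0]
contact_force: [0.8, 0.3, 3.1]
opening: 0.304
[ 0.5458 -0.12    0.0418]
wide_vial_a 0.65 [253.2, 222.1, 54.6, 93.8] [ 0.5461 -0.1196] [-1.9071 -1.1837  1.9091  1.0043]
```

View pics/w6.png

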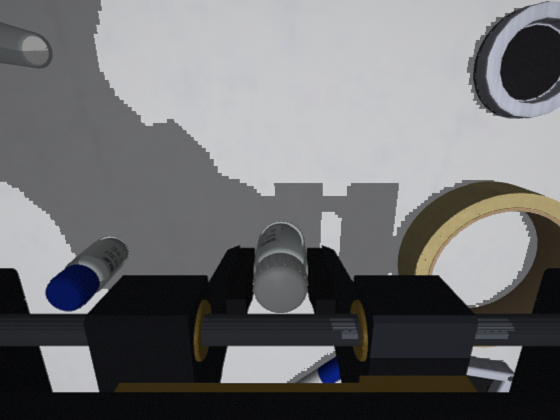

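```bash
python3 -m inch '[[1,[0,0,-1],0],[1,[0,0,-3],0],[1,[0,0,-5],0],[1,[0,0,-6],0],[1,[-1.5,1.5,-6],0],[1,[-4,4.5,-6],0],[1,[-6.5,7.5,-6],0],[1,[-9,10.3,-6],0],[1,[-11.3,12.75,-6],0],[1,[-11.3,12.75,-6],0],[1,[-11.3,12.75,-6],0],[1,[-11.3,12.75,-5],0],[1,[-11.3,12.75,-3.5],0],[1,[-11.3,12.75,-2.5],0],[1,[-11.3,12.75,-2],0],[1,[-11.3,12.75,-2],0],[1,[-11.3,12.75,-2],0]]'; python3 m.py w,s w7
```

```text
clock: 13.45
tool_pos: [0.6588, 0.0075, 0.0617]
eef_rot: [0.0, 1.0, 0.0, 0.0]
contact_force: [0.2, 0.3, -0.4]
opening: 0.304
[0.6588 0.0075 0.0617]
wide_vial_a 0.58 [253.8, 221.1, 55.0, 92.8] [0.671  0.0083] [ 2.1332  6.1354 -2.1373 -2.1786]
square_carrier_a 0.83 [220.9, 184.6, 107.0, 68.1] [0.658  0.0051 0.0868] [ 1.6114 -3.2536 -2.4322 27.9404]
square_carrier_a 0.52 [544.7, 222.2, 15.3, 30.9] [0.6871 0.1603 0.17  ] [-89.9046  -1.1516   1.687   67.075 ]
```

View pics/w7.png

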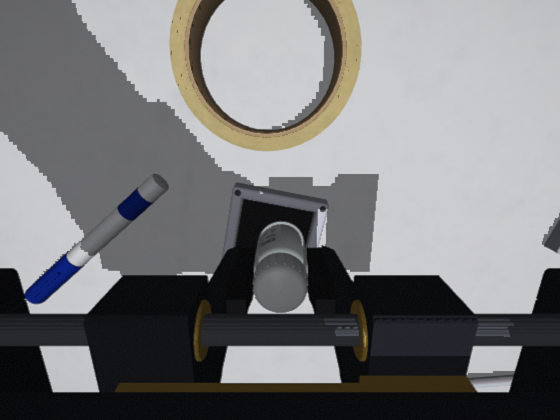

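Run:
```python
from h import *
P=viewer.camera_params('wrist')
a=back(P,[235,185],.012);b=back(P,[327,203],.012)
d=(b-a);L=np.linalg.norm(d);n=np.array([-d[1],d[0]])/L; n=n if n[0]>0 else -n; print(a,b,L,'ctr',(a+b)/2+n*.03)
```

```text
[ 0.62576491 -0.01920409] [0.63712784 0.03689853] 0.05724177233320839 ctr [0.66084936 0.00289199]
```

```bash
python3 -m inch '[[1,[-0.2,-0.3,0],0],[1,[-0.2,-0.3,0.7],0],[1,[-0.2,-0.3,1.2],0],[1,[-0.2,-0.3,1.45],0],[1,[-0.2,-0.3,1.5],0],[1,[-0.2,-0.3,1.5],0],[1,[-0.2,-0.3,1.5],0],[0.5,[-0.2,-0.3,1.5],0],[0.4,[-0.2,-0.3,1.5],0],[0.4,[-0.2,-0.3,1.5],0],[0.4,[-0.2,-0.3,1.5],0],[0.4,[-0.2,-0.3,1.5],0],[0.4,[-0.2,-0.3,0],0],[0.4,[-0.2,-0.3,-3],0],[0.4,[-0.2,-0.3,-7],0],[0.4,[-0.2,-0.3,-11],0],[0.4,[-0.2,-0.3,-15],0],[0.4,[-0.2,-0.3,-18],0],[0.4,[-0.2,-0.3,-18],0],[0.4,[-0.2,-0.3,-18],0]]'; python3 m.py w,sa,r w8
```

```text
clock: 15.6
tool_pos: [0.6609, 0.0045, 0.2432]
eef_rot: [0.0, 1.0, 0.0, 0.001]
contact_force: [0.3, -0.2, -1.2]
opening: 0.598
[0.6609 0.0045 0.2432]
wide_vial_a 0.73 [453.9, 156.3, 50.6, 28.5] [0.6514 0.229 ] [-1.1659 -2.2529  0.8624  1.7697]
wide_vial_a 0.67 [268.5, 162.3, 24.2, 31.2] [0.6602 0.0049] [-0.671  -1.0685  0.6712  0.9341]
slim_vial_a 0.56 [42.9, 64.3, 42.7, 21.0] [ 0.5528 -0.2171] [-1.616  -1.1077  6.6579  2.8516]
round_carrier_a 0.93 [457.9, 48.6, 53.5, 51.3] [0.55   0.2288] [-0.7516 -0.3387  0.7044  0.4314]
```

View pics/w8.png

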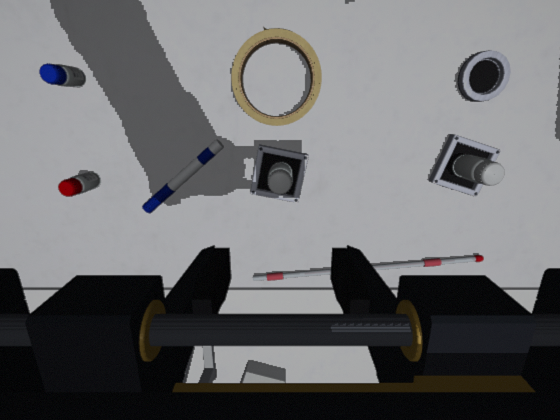

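```bash
python3 -m inch '[[0.4,[0,-3,0],0],[0.4,[0,-7.5,0],0],[0.4,[0,-12,0],0],[0.4,[0,-16,0],0],[0.4,[-0.5,-20,0],0],[0.4,[-0.8,-22.9,0],0],[0.4,[-0.8,-22.9,0],0],[0.4,[-0.8,-22.9,0],0],[0.4,[-0.8,-22.9,0],0]]'; python3 m.py sa w9
python3 - <<'E'
from h import *
P=viewer.camera_params('wrist')
im=viewer.snapshot('wrist').astype(int)
for nm,m,z in(('red',(im[...,0]>im[...,2]+70)&(im[...,0]>im[...,1]+70),.05),('blue',(im[...,2]>im[...,0]+70)&(im[...,2]>im[...,1]+50),.048)):
    n,l,st,c=cv2.connectedComponentsWithStats(m.astype(np.uint8))
    for i in range(1,n):
        if st[i][4]>60: print(nm,st[i],c[i],back(P,c[i],z-.005))
E
```

```text
clock: 16.7
tool_pos: [0.6686, -0.2221, 0.2411]
eef_rot: [-0.001, 1.0, 0.001, -0.001]
contact_force: [-0.4, -0.8, -0.2]
opening: 0.605
[ 0.6686 -0.2221  0.2411]
slim_vial_a 0.81 [264.5, 163.4, 23.4, 29.2] [ 0.6677 -0.2261] [ 2.2226  1.3142 -2.23   -1.1136]
slim_vial_a 0.62 [271.8, 54.9, 18.7, 25.4] [ 0.5523 -0.2211] [-1.1967 -0.5689  1.1983  0.7816]
blue [272  55  17  20 269] [280.07434944  64.8401487 ] [ 0.55188045 -0.22189577]
blue [392 143  16  14 118] [399.27966102 149.1779661 ] [ 0.63331435 -0.09541248]
blue [327 180  32  27 280] [342.60357143 192.75      ] [ 0.6813528  -0.15232511]
```

View pics/w9.png

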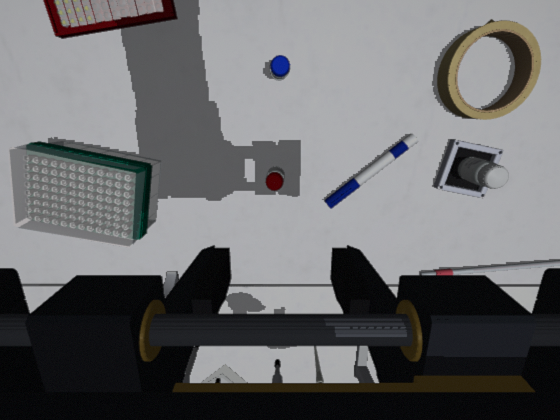

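Run:
```python
from h import *
P=viewer.camera_params('wrist')
print('red',back(P,[275,181],.05),'blue',back(P,[280.3,65.5],.048))
for z in(0,.05,.08): print(z,back(P,[153,160],z),back(P,[135,243],z))
Q=viewer.camera_params('scene')
# corner heights in scene: bottom front corner px, top above
for u in ([512,350],[515,340]): 
  print(back(Q,u,0))
im=cv2.imread('pics/scene0.png')[240:380,440:560]; cv2.imwrite('pics/box.png',cv2.resize(im,None,fx=5,fy=4.2))
```

```text
red [ 0.66671895 -0.22735198] blue [ 0.55307799 -0.22207691]
0 [ 0.65310732 -0.37546465] [ 0.7628453  -0.41244218]
0.05 [ 0.64460058 -0.35496506] [ 0.73964761 -0.3869923 ]
0.08 [ 0.63949653 -0.3426653 ] [ 0.725729   -0.37172237]
[ 0.64479483 -0.46926299]
[ 0.66561195 -0.45955338]
```

View pics/box.png

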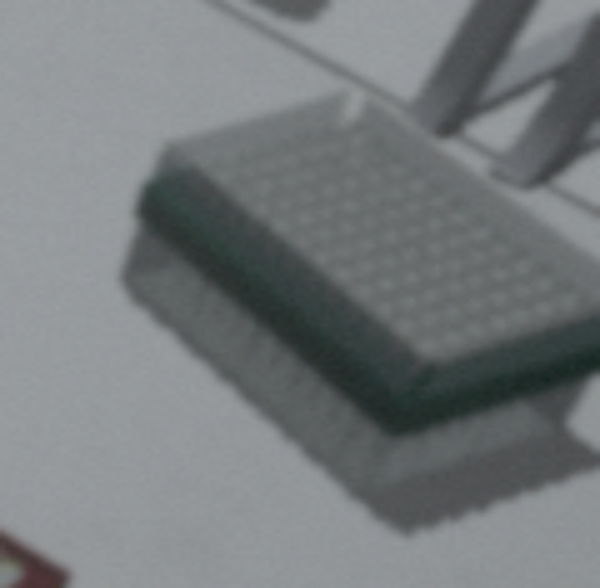

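```bash
python3 -m inch '[[0.4,[0.15,-0.48,4],0],[0.4,[0.15,-0.48,8],0],[0.4,[0.15,-0.48,12],0],[0.4,[0.15,-0.48,15],0],[0.4,[0.15,-0.48,18],0],[0.4,[0.15,-0.48,19.6],0],[0.4,[0.15,-0.48,20.3],0],[0.4,[0.15,-0.48,20.3],0],[0.4,[0.15,-0.48,20.3],0],[1,[0.15,-0.48,20.3],0],[1,[0.15,-0.48,20.3],0],[1,[0.15,-0.48,20.3],0],[1,[0.15,-0.48,20.3],0],[1,[0.15,-0.48,20.3],0],[1,[0.15,-0.48,20.3],0],[1,[0.15,-0.48,20.3],0],[1,[0.15,-0.48,20.3],0],[1,[0.15,-0.48,20.3],0]]' 12; python3 m.py sa w10
```

```text
clock: 18.65
tool_pos: [0.6674, -0.2293, 0.0389]
eef_rot: [0.0, 1.0, -0.0, 0.0]
contact_force: [-0.8, -0.5, 2.1]
opening: 0.226
[ 0.6674 -0.2293  0.0389]
slim_vial_a 0.72 [270.3, 0.0, 58.1, 50.5] [ 0.5633 -0.2221] [ 0.7828 -0.8384 -0.6632 25.9578]
slim_vial_a 0.66 [256.0, 228.0, 46.0, 81.3] [ 0.6674 -0.2296] [ 1.5012 -0.1918 -1.5017  0.1216]
```

View pics/w10.png

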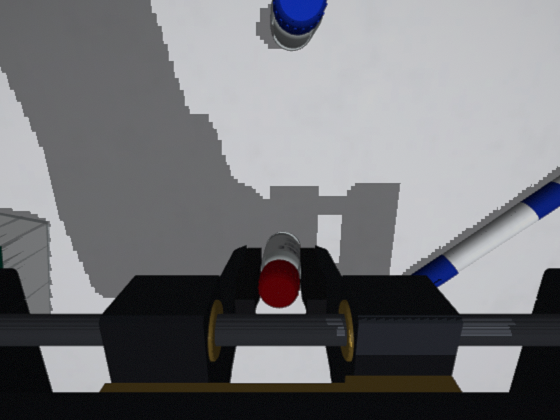

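```bash
python3 -m inch '[[1,[0,0,-1],0],[1,[0,0,-3],0],[1,[0,0,-6],0],[1,[0,0,-8],0],[1,[2,2,-8],0],[1,[5,5.3,-8],0],[1,[8,8.5,-8],0],[1,[11,11.7,-8],0],[1,[14,15,-8],0],[1,[17,18,-8],0],[1,[20,21.2,-8],0],[1,[22,23.4,-8],0],[1,[22,23.4,-8],0],[1,[22,23.4,-7],0],[1,[22,23.4,-5],0],[1,[22,23.4,-3],0],[1,[22,23.4,-2],0],[1,[22,23.4,-2],0],[1,[22,23.4,-2],0]]'; python3 m.py sa,r w11
python3 - <<'E'
from h import *
cv2.imwrite('pics/s11.png',viewer.snapshot('scene')[80:300,130:430,::-1].repeat(2,0).repeat(2,1))
E
```

```text
clock: 20.65
tool_pos: [0.4477, 0.0042, 0.0588]
eef_rot: [0.001, 1.0, -0.0, 0.0]
contact_force: [-0.4, 0.2, -1.0]
opening: 0.231
[0.4477 0.0042 0.0588]
slim_vial_a 0.85 [259.9, 232.4, 41.2, 74.8] [0.4602 0.0046] [ 1.91    1.6562 -1.9104 -1.2327]
round_carrier_a 0.83 [241.3, 190.7, 81.0, 60.6] [0.4449 0.0054] [-1.2003 -1.4811  1.2005 20.2004]
```

View pics/w11.png

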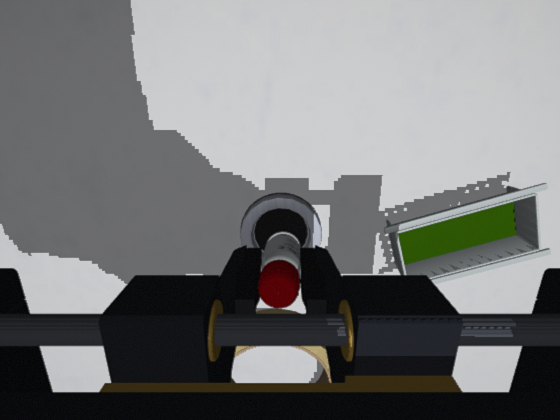

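View pics/s11.png

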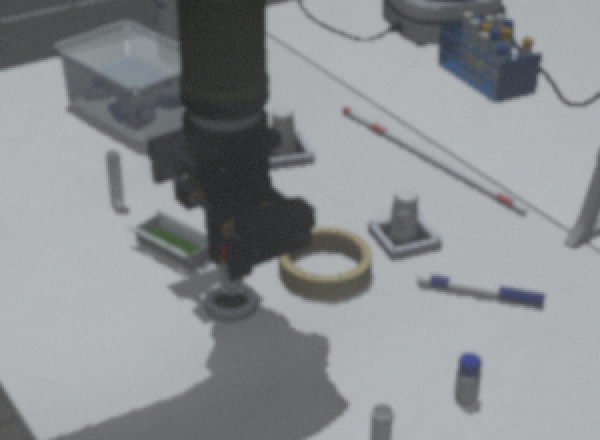

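Run:
```python
from h import *
P=viewer.camera_params('wrist')
e=back(P,[281,193.5],.012);print(e,e+[.026,0])
```

```text
[0.41883068 0.00561401] [0.44483068 0.00561401]
```

```bash
python3 -m inch '[[1,[0.15,0.1,0],0],[1,[0.15,0.1,0.7],0],[1,[0.15,0.1,1.2],0],[1,[0.15,0.1,1.4],0],[1,[0.15,0.1,1.5],0],[1,[0.15,0.1,1.5],0],[1,[0.15,0.1,1.5],0],[0.65,[0.15,0.1,1.5],0],[0.5,[0.15,0.1,1.5],0],[0.5,[0.15,0.1,1.5],0],[0.5,[0.15,0.1,1.5],0],[0.5,[0.15,0.1,1.5],0],[0.5,[0.15,0.1,0],0],[0.5,[0.15,0.1,-3],0],[0.5,[0.15,0.1,-7],0],[0.5,[0.15,0.1,-11],0],[0.5,[0.15,0.1,-15],0],[0.5,[0.15,0.1,-18],0],[0.5,[0.15,0.1,-18],0],[0.5,[0.15,0.1,-18],0]]'; python3 m.py sa,r w12
```

```text
clock: 22.85
tool_pos: [0.4456, 0.0053, 0.2388]
eef_rot: [0.0, 1.0, -0.0, 0.0]
contact_force: [-0.1, 0.3, -0.6]
opening: 0.5
[0.4456 0.0053 0.2388]
slim_vial_a 0.97 [81.9, 247.4, 31.5, 31.1] [ 0.552  -0.2188] [-1.7442 -1.4121  5.4551  1.3264]
slim_vial_a 0.76 [275.8, 166.0, 19.1, 29.9] [0.448  0.0108] [ 0.0431  1.4626 -0.0431 -1.1526]
round_carrier_a 0.71 [429.3, 234.1, 45.4, 39.3] [0.5499 0.2278] [ 0.0029 -0.518  -0.0028  0.5558]
round_carrier_a 0.6 [259.2, 151.4, 38.0, 46.6] [0.4453 0.0027] [-3.0617  0.9094  3.0609 -0.8983]
```

View pics/w12.png

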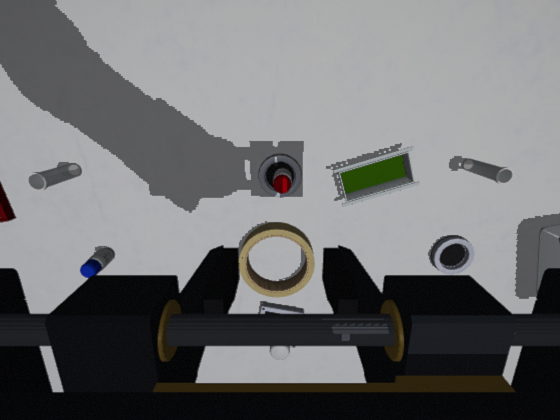

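Run:
```python
from h import *
P=viewer.camera_params('wrist')
im=cv2.imread('pics/w12.png')[140:215,240:320]
cv2.imwrite('pics/w12z.png',cv2.resize(cv2.convertScaleAbs(im,alpha=1.4,beta=20),None,fx=7,fy=7,interpolation=cv2.INTER_NEAREST))
```

```text
(no output)
```

View pics/w12z.png

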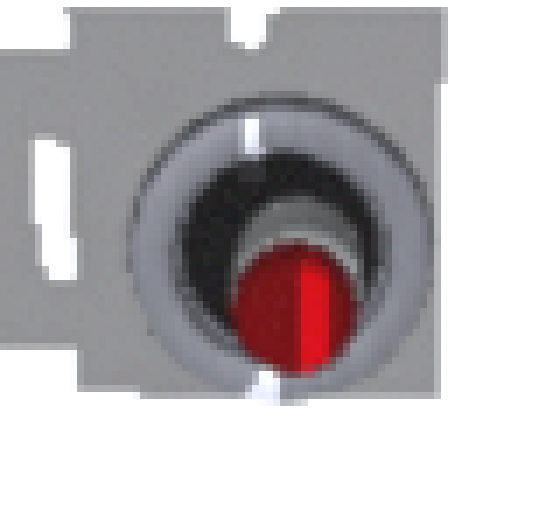

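Run:
```python
from h import *
P=viewer.camera_params('wrist')
v=back(P,[281.8,183.4],.055); c=back(P,[279.8,174.7],.012); print(v,c,v-c)
print('blue',back(P,[89.5,268.5],.048),'roundA',back(P,[452.5,253],.012))
```

```text
[0.44252808 0.00748543] [0.4425344  0.00532446] [-6.31965822e-06  2.16097533e-03]
blue [ 0.54617711 -0.21599484] roundA [0.54370893 0.22508414]
```

```bash
python3 -m inch '[[0.4,[-1,-3,0],0],[0.4,[-3,-7,0],0],[0.4,[-5,-11,0],0],[0.4,[-7,-15,0],0],[0.4,[-9,-19,0],0],[0.4,[-10.7,-22.7,0],0],[0.4,[-10.7,-22.7,0],0],[0.4,[-10.7,-22.7,0],0],[0.4,[-10.7,-22.7,0],0],[0.4,[-10.7,-22.7,0],0]]'; python3 m.py sb,o w13
python3 - <<'E'
from h import *
im=cv2.imread('pics/w13.png')[140:215,240:320]
cv2.imwrite('pics/w13z.png',cv2.resize(cv2.convertScaleAbs(im,alpha=1.4,beta=20),None,fx=7,fy=7,interpolation=cv2.INTER_NEAREST))
E
```

```text
clock: 24.0
tool_pos: [0.5523, -0.2194, 0.2385]
eef_rot: [-0.001, 1.0, 0.0, -0.0]
contact_force: [0.3, -0.0, -0.3]
opening: 0.6
[ 0.5523 -0.2194  0.2385]
slim_vial_b 0.66 [440.6, 247.7, 44.7, 27.6] [0.6547 0.0092] [ 4.8294 -3.4929 -1.7403  1.6992]
slim_vial_b 0.63 [270.8, 165.0, 18.4, 27.9] [ 0.5521 -0.2196] [-0.3343  0.7045  0.3344 -0.6132]
open_tube_a 0.58 [245.2, 56.6, 18.3, 25.8] [ 0.4396 -0.2438] [-1.178   0.023   2.612  -0.0104]
```

View pics/w13.png

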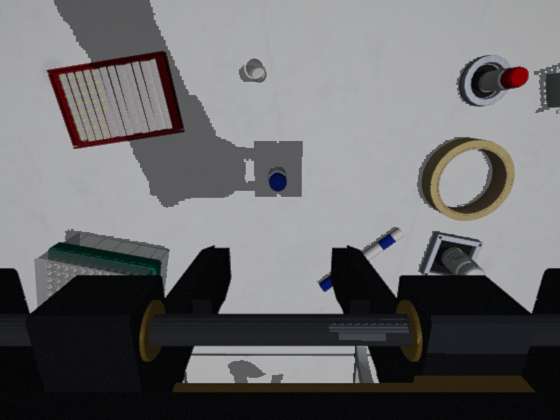

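View pics/w13z.png

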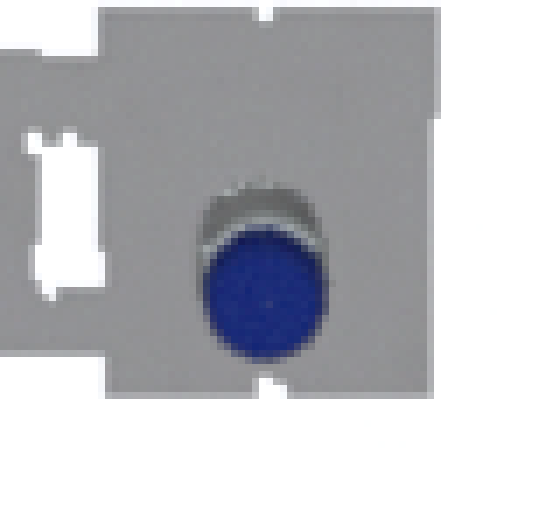

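```bash
python3 -m inch '[[0.4,[0.05,0.1,4],0],[0.4,[0.05,0.1,8],0],[0.4,[0.05,0.1,12],0],[0.4,[0.05,0.1,15],0],[0.4,[0.05,0.1,18],0],[0.4,[0.05,0.1,19.4],0],[0.4,[0.05,0.1,20],0],[0.4,[0.05,0.1,20],0],[0.4,[0.05,0.1,20],0],[1,[0.05,0.1,20],0],[1,[0.05,0.1,20],0],[1,[0.05,0.1,20],0],[1,[0.05,0.1,20],0],[1,[0.05,0.1,20],0],[1,[0.05,0.1,20],0],[1,[0.05,0.1,20],0],[1,[0.05,0.1,20],0],[1,[0.05,0.1,20],0]]' 12; python3 m.py sb w14
```

```text
clock: 25.95
tool_pos: [0.5523, -0.2203, 0.0388]
eef_rot: [0.0, 1.0, -0.0, 0.0]
contact_force: [-0.1, -1.2, 3.2]
opening: 0.224
[ 0.5523 -0.2203  0.0388]
slim_vial_b 0.92 [261.3, 225.0, 41.7, 81.2] [ 0.5515 -0.2191] [-0.693   1.5271  0.6931 -0.9489]
```

View pics/w14.png

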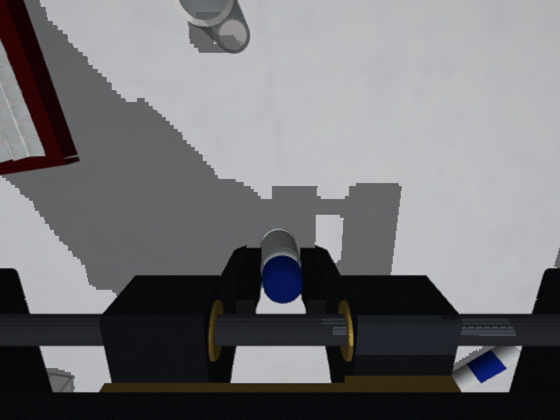

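```bash
python3 -m inch '[[1,[0,0,-1],0],[1,[0,0,-3],0],[1,[0,0,-6],0],[1,[0,0,-9],0],[1,[0.2,2,-9],0],[1,[0.2,6,-9],0],[1,[0.2,10.5,-9],0],[1,[0.2,15,-9],0],[1,[0.2,19.5,-9],0],[1,[0.2,24,-9],0],[1,[0.2,28.5,-9],0],[1,[0.2,33,-9],0],[1,[0.2,37.5,-9],0],[1,[0.2,41.5,-9],0],[1,[0.2,44,-9],0],[1,[0.2,44.9,-9],0],[1,[0.2,44.9,-9],0],[1,[0.2,44.9,-9],0],[1,[0.2,44.9,-9],0]]'; python3 -m inch '[[1,[0,0,1],0],[1,[0,0,3],0],[1,[0,0,5],0],[1,[0,0,6.5],0],[1,[0,0,7],0],[1,[0,0,7],0],[1,[0,0,7],0]]'; python3 m.py sb,r w15
```

```text
clock: 27.95
tool_pos: [0.5506, 0.226, 0.1285]
eef_rot: [0.001, 1.0, -0.001, -0.0]
contact_force: [0.1, 0.1, -0.5]
opening: 0.22
clock: 28.65
tool_pos: [0.5505, 0.229, 0.0592]
eef_rot: [0.0, 1.0, 0.0, 0.0]
contact_force: [0.8, 0.6, 0.2]
opening: 0.23
[0.5505 0.229  0.0592]
slim_vial_b 0.77 [259.2, 228.3, 44.6, 73.4] [0.5611 0.2299] [ 3.5742  2.7207 -3.5981 -1.6687]
round_carrier_a 0.9 [237.9, 194.9, 83.4, 53.6] [0.5501 0.2288] [ 0.2353 -2.2748 -0.2352 25.8812]
```

View pics/w15.png

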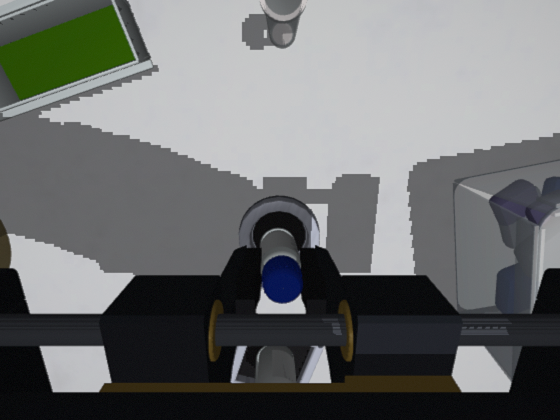

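```bash
python3 -m inch '[[1,[0,-0.15,0],0],[1,[0,-0.15,0.7],0],[1,[0,-0.15,1.2],0],[1,[0,-0.15,1.4],0],[1,[0,-0.15,1.5],0],[1,[0,-0.15,1.5],0],[1,[0,-0.15,1.5],0],[0.65,[0,-0.15,1.5],0],[0.5,[0,-0.15,1.5],0],[0.5,[0,-0.15,1.5],0],[0.5,[0,-0.15,1.5],0],[0.5,[0,-0.15,1.5],0],[0.5,[0,-0.15,0],0],[0.5,[0,-0.15,-3],0],[0.5,[0,-0.15,-7],0],[0.5,[0,-0.15,-11],0],[0.5,[0,-0.15,-15],0],[0.5,[0,-0.15,-18],0],[0.5,[0,-0.15,-18],0],[0.5,[0,-0.15,-18],0]]'; python3 m.py sb,r,o w16
python3 - <<'E'
from h import *
im=cv2.imread('pics/w16.png')[140:215,240:320]
cv2.imwrite('pics/w16z.png',cv2.resize(cv2.convertScaleAbs(im,alpha=1.4,beta=20),None,fx=7,fy=7,interpolation=cv2.INTER_NEAREST))
for n in('scene','top'): cv2.imwrite(f'pics/{n}16.png',viewer.snapshot(n)[:,:,::-1])
E
```

```text
clock: 30.8
tool_pos: [0.5503, 0.2271, 0.2398]
eef_rot: [0.0, 1.0, 0.0, 0.001]
contact_force: [-0.3, -0.7, -0.5]
opening: 0.5
[0.5503 0.2271 0.2398]
slim_vial_b 0.7 [271.2, 164.9, 19.8, 27.4] [0.5504 0.2281] [ 0.3998  0.4462 -0.3999 -0.4126]
slim_vial_b 0.66 [40.8, 66.8, 48.8, 26.2] [0.4462 0.0046] [-0.5759  0.8435  0.7068 -1.124 ]
round_carrier_a 0.75 [260.1, 153.5, 42.8, 43.9] [0.5513 0.2286] [-0.5819 -0.3374  0.5822  0.3879]
round_carrier_a 0.64 [53.7, 51.3, 48.1, 56.6] [0.445  0.0069] [-2.6296  2.0153  4.4542 -2.6459]
open_tube_a 0.59 [54.3, 55.0, 47.9, 55.5] [0.4378 0.0303] [ -1.3712   1.4639   8.042  -28.4522]
```

View pics/w16z.png

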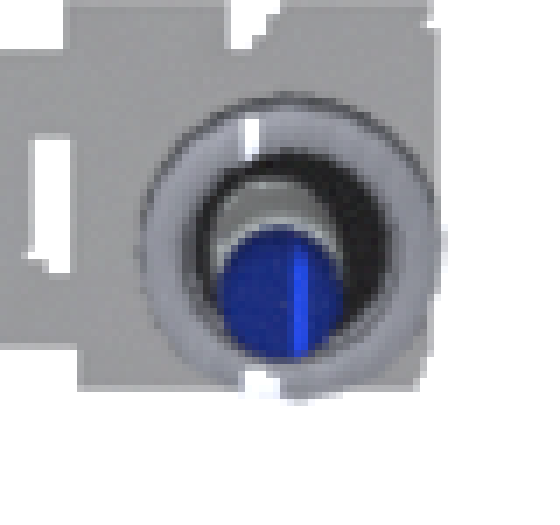

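View pics/scene16.png

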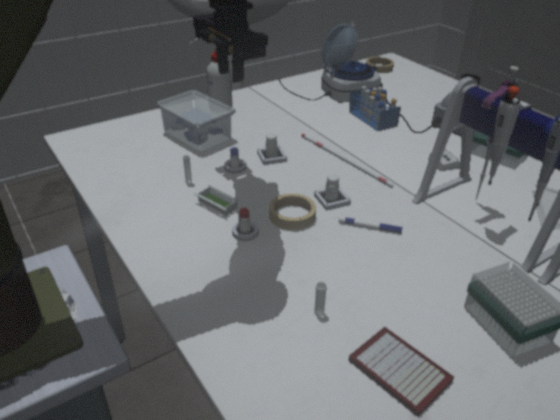

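View pics/w16.png

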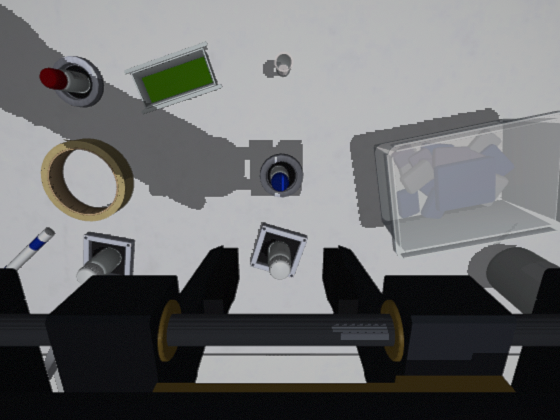

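```bash
python3 -c "
from plant import r
s=r.get_state();print(s['clock'],s['contact_force'],s['opening'],abs(s['qd']).max());r.finish_job()"
```

```text
31.1 [-0.67990226 -0.02109549 -0.91171419] 0.5038539936168008 0.004989010307125774
the job is handed in; nothing more can be done
```

All four vials are in their carriers and released, and I handed the job in at 31.1 s of the 80 s allowed. The job gave no verdict, so success rests on my own checks. Each wide vial is in a square carrier; the red slim vial is in the round carrier near (0.445, 0.005) and the blue one in the round carrier near (0.551, 0.228).

**Last checks:**
- In the final wrist and scene pictures the four vials stand upright in their recesses. I estimate the slim vials at 2–3 mm off centre and the wide ones at about 3 mm or less.
- Both open tubes stand where they were at the start.
- The gripper was half open and clear of everything, with the arm at rest. The wrist force read under about 1 N.

**Disagreements:** the network fits and the hand-read pixel positions differed by up to about 5 mm, and once by about 6 mm for a look-over of the red vial. I corrected the placing position over three of the four carriers, and over the other the check agreed. The networks also confused classes a few times, for example vials with carriers, and I discarded those reports.

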